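# Fit the water filter cartridge, snap its cap on and hold the priming pin down

## Task

Put the new white cartridge over the grey spigot of the water filter until it sits fully home on the base, then press the blue cap onto the steel stud above it until it clicks. Keep pressing after the click so that the cap holds the red priming pin under it pushed in by more than half its travel, and finish like that, with the hand still on the cap and pressing; leave the teacup, jar and plates where they are.

Things in the scene. Friction and masses are not known exactly. Their poses are not given: they have to be found in the camera images.
- filter: Countertop water filter, fixed, upright: cream round base, 110 mm diameter, 45 mm high, with a brass tap on its -x side (to 82 mm from the axis, below 50 mm high). On its axis a grey spigot, 30 mm diameter, 60 mm high, 3 mm chamfer on top; on that the steel stud with the red priming pin in its tip. Origin: centre of the base's underside, on the worktop; z up along the axis.
- seat (a point): Centre of the top of the filter's base (45 mm above the worktop), on the axis: where the centre of the cartridge's underside belongs. Turns with the filter, z up.
- stud (a point): Foot of the steel stud = centre of the spigot's top (105 mm above the worktop), on the axis, z up. The stud is 18 mm diameter, 24 mm high, with a 3 mm chamfer; four sprung brass balls stick out of its sides to 27 mm across, centres 16 mm above this point.
- pin (a joint): How far the red priming pin (10 mm diameter) is pushed in, m: 0 out (tip 30 mm above stud), 0.005 fully in at a hard stop. It springs back: about 3.5 N to start it, about 11 N to hold it fully in. The cap's ceiling reaches it only after the click.
- cartridge: White ceramic filter cartridge with two blue bands: a tube, 56 mm outside, 33 mm bore (1.5 mm play all round on the spigot), 59 mm high, open at both ends, either end down; 0.22 kg, standing loose on the worktop. When home its top is 1 mm below the spigot's top; stud and pin stand 31 mm above it. Origin: centre of its underside, z up along its axis.
- cap: Blue snap cap, 28 mm high, standing loose on the worktop, open underneath, 0.05 kg. Body 40 mm diameter; round its foot a flange 54 mm diameter, 6 mm thick, on which fingertips can press. Bore 34 mm, 22.5 mm deep to its ceiling, with a rounded ridge inside the mouth that leaves 22 mm. Any turn about the vertical will do. Origin: centre of its underside, z up.
- teacup: White teacup with a handle on its +y side, 84 mm diameter, 62 mm high; bystander. Origin: centre of its underside.
- spice_jar: Amber glass jar with a brass cap, 52 mm diameter, 85 mm high; bystander. Origin: centre of its underside.
- plates: Stack of four white plates, 150 mm diameter, about 36 mm high; bystander. Origin: centre of its underside.
- cap_mouth (a point): The same point as the cap's origin, centre of its mouth. Height above stud as it goes on: 20 mm the ridge meets the balls; about 9 N to pass them; at 12.5 mm it snaps past and the force drops; 7.5 mm the ceiling touches the pin; 2.5 mm the pin is fully in. Let go, the cap stays clicked on but the pin comes out again.

How it is judged:
On the way, in this order (a step that is already met when the one before it is completed fails the run):
1. the cartridge is home on the base, over the spigot (z of cartridge in the frame of seat between -0.003 and 0.003 m and horizontal distance between cartridge and seat below 0.004 m and angle between cartridge's own z axis and vertical below 0.1 rad), for 0.2 s.
2. the cap has clicked onto the stud (z of cap in the frame of stud below 0.0105 m and horizontal distance between cap and stud below 0.004 m and angle between the z axis of cap and the z axis of stud, either way round below 0.15 rad), for 0.2 s.
At the end, for the whole second after the job is handed in: Through the last second: cartridge on the base (3 mm in height, 4 mm sideways); cap clicked on (underside under 7.2 mm above the spigot, 4 mm sideways, 0.15 rad); fingers on the cap with over 2 N; the cap keeps the pin more than 2.5 of its 5 mm in (z of cartridge in the frame of seat between -0.003 and 0.003 m and horizontal distance between cartridge and seat below 0.004 m and z of cap in the frame of stud between 0 and 0.0072 m and horizontal distance between cap and stud below 0.004 m and angle between the z axis of cap and the z axis of stud, either way round below 0.15 rad and value of joint pin above 0.0025 m and contact force between cap and the fingers above 2 N); the arm keeps its last pose, push and grip.
It fails at once if the teacup is moved more than 20 mm (distance of teacup from where it was at the start of the episode above 0.02 m).
It fails at once if the jar is moved more than 20 mm (distance of spice_jar from where it was at the start of the episode above 0.02 m).
It fails at once if the plates are moved more than 20 mm (distance of plates from where it was at the start of the episode above 0.02 m).
It also fails if it takes over 72 s, if anything falls off the work surface, if the arm or the gripper's body presses on something with over 40 N, if the wrist force passes 120 N, or if a joint passes its speed limit or range.

## Robot

A 6-joint arm with a two-finger parallel gripper is mounted at the origin on the work surface. World frame = base frame: x ahead of the robot, y to its left, z up, the work surface at z = 0. Lengths are in m, angles in rad, forces in N, time in s.
With the tool pointing down it reaches from about 0.325 to 0.75 m from the base axis. Payload 7.6 kg.
Tool frame: the origin (TCP) lies at the very end of the fingers, on their centre line; the grasp point (between the pads) lies 19 mm behind it (manip.grasp_offset is the distance from the TCP to the grasp point, in m); z points along the fingers, y is the line along which they close (so a half turn about z gives the same grasp; the last joint's range is limited). The gripper opens to 85 mm and grips with 20 to 120 N. Pads are 22 mm wide; open, the fingers measure 114 mm over their backs; the gripper's body (76 mm by 85 mm) begins 54 mm behind the grasp point. The pads swing forward as they close: fully open they stand 13 mm farther back than shut.
Start: joints at [-1.402, 0.052, 1.401, -0, 1.689, -0.07], TCP at [0.124, -0.51, 0.207] pointing down, gripper open.
Joint ranges: [-2.9, 2.9], [-0.91, 2.17], [0.12, 2.37], [-1.06, 4.2], [0.26, 2.73], [-2.93, 2.93]. Speed limits (rad/s): [2.57, 2.57, 3.01, 3.14, 3.14, 3.14].

## Interface

Orientations are given as a unit quaternion [w, x, y, z].
In Python, from cell import manip gives the robot as it stands.
- The arm moves only by the tool creep_tool, called after "Emit:" as a command line: name --argument value ..., lists and objects as JSON in quotes. Schema: {"type":"object","properties":{"rows":{"type":"array","items":{"type":"number"},"minItems":7,"maxItems":140},"clamp_n":{"type":"number"},"only":{"type":"string"},"quiet":{"type":"boolean"},"lines":{"type":"string"}},"required":["rows"],"additionalProperties":false}. rows is one flat list of numbers that holds 1 to 20 rows one after another, with no inner brackets; each row has 7 numbers: a rotation vector rx, ry, rz in rad, then dx, dy, dz in m, then the finger opening in m; each row is the pose to reach, as a shift and turn from the pose commanded when the call began, along the tool's axes at that moment; what a row does not reach only later rows make up. A row lasts 1/10 s, in which the tool goes at most 0.05 m and 0.15 rad, less where a joint would pass 70% of its speed; a pose out of reach is approached as far as the arm can. The fingers move at their own pace and stop on an object; clamp_n is the grip in N (left out, the last holds). Time passes only in rows, so rows that do not move let the fingers close. The tool returns the time, the measured TCP pose, the force, the opening and the grip force at its end. only (a regular expression) keeps the lines of the reply that match it, lines (a string "A,B") keeps lines A to B, and quiet returns only ok. Input that does not fit is refused with a message, and nothing moves.
- manip.read_state(): the state, without advancing time (a new reading comes with each control period).
- manip.get_image(name): name is "side" or "top"; returns the picture (384x512x3 uint8, blue, green, red); there is no depth.
- manip.camera_params(name): a dict with "vfov" (degrees; the focal length in pixels is half the picture's height over the tangent of half this angle, whatever the lens; pixels are square), "cx", "cy" (the principal point, pixels), "k1" (the pictures are not rectified: a ray, as slopes to the right and down, at radius r is drawn at 1 + k1 r^2 times it, then the intrinsics apply), "world_to_cam" (4x4, takes a point from world to camera coordinates). Camera axes: x right, y up, looking along -z (the intrinsics and any distortion apply to the point x, -y, -z); pixel columns grow to the right and rows downward; lengths in m; the calibration is good to about 2 mm. A picture is of the moment at which its call begins. camera_params takes no time and is no camera call.
- manip.hand_in(): hands the job in; it is judged then, once.
The state is a dict: "time_s": time; "qpos": joint angles; "joint_velocities": joint speeds; "tau": joint torques, N m; "eef_pos": TCP position; "eef_rot": TCP orientation; "wrist_force": force on the tool from outside, world axes, zero at the start; "ft_torque": the same for the moment, N m; "gripper_width": finger opening in m; "finger_force": force on a finger pad.
Only numpy, scipy, OpenCV 4.12 (cv2) and the standard library are available. Lean on these libraries where they do the work, as an engineer would, in place of code of your own. Each camera call takes 0.05 s, during which the arm holds its last target. There are 200 camera calls.

## Working session

There is one attempt and no reset: what is moved stays moved. The work goes in short steps, Python scripts to look and compute and a tool call to move; the robot and the scene stay as the last step left them, time stands still between calls to the robot, and variables do not carry over. Pictures are saved under pics/ and viewed, at most 10 in all, crops included, and the job is handed in when it is done.

```bash
ls; mkdir -p pics
```

Run:
```python
from cell import manip
import cv2
for n in("side","top"):
    cv2.imwrite(f"pics/{n}0.png",manip.get_image(n)); print(n,manip.camera_params(n))
s=manip.read_state(); print(s['time_s'],s['eef_pos'],s['eef_rot'],s['gripper_width'],manip.grasp_offset)
```

```text
cell.py
pics
side {'vfov': 46.94437221296184, 'cx': 258.1190926695779, 'cy': 191.19786286346712, 'k1': -0.1706722838497753, 'world_to_cam': array([[ 0.99291201, -0.11859919,  0.00774478, -0.62210854],
       [ 0.07150319,  0.64813403,  0.75816197, -0.10713188],
       [-0.09493705, -0.75223434,  0.65202029, -1.06236563],
       [ 0.        ,  0.        ,  0.        ,  1.        ]])}
top {'vfov': 50.62213257403684, 'cx': 256.1690370269649, 'cy': 192.7550575956633, 'k1': -0.07211074336506614, 'world_to_cam': array([[ 0.01776859, -0.99969885,  0.01692583, -0.01491123],
       [ 0.99518607,  0.01931513,  0.09608128, -0.60561572],
       [-0.09637927,  0.01513712,  0.99522957, -0.92780719],
       [ 0.        ,  0.        ,  0.        ,  1.        ]])}
0.1 [ 0.12414884 -0.50980021  0.20644214] [-7.03749950e-04  9.92879047e-01  1.19124723e-01 -5.79978686e-05] 0.08561673616526808 0.0187
```

View pics/side0.png

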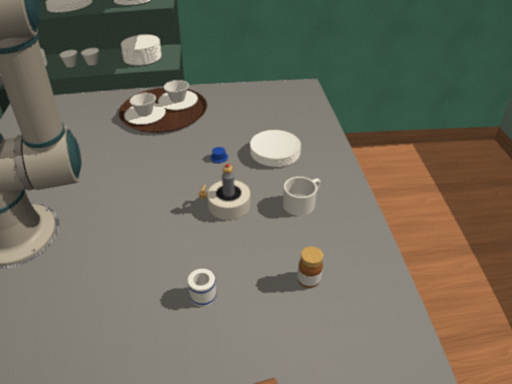

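View pics/top0.png

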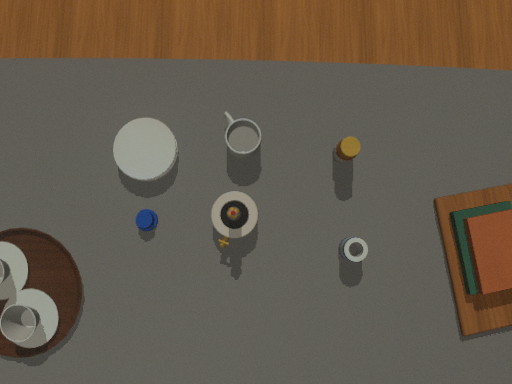

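Side view: cartridge at (202,287), cap (219,155), filter (229,195) with its pin at (228,168), cup (300,196), jar (311,267). Top view: cartridge (355,250), cap (147,220), filter (234,215), jar (348,148), cup (243,137). I'll enlarge the three relevant objects.

Create h.py:
```python
import numpy as np, cv2
from cell import manip
def ray(n,uv):
    p=manip.camera_params(n); f=192/np.tan(np.radians(p['vfov']/2)); T=p['world_to_cam']
    K=np.array([[f,0,p['cx']],[0,f,p['cy']],[0,0,1.]])
    u=cv2.undistortPoints(np.array([[uv]],float),K,np.array([p['k1'],0,0,0.]))[0,0]
    R=T[:3,:3]; d=R.T@np.array([u[0],-u[1],-1]); return -R.T@T[:3,3],d/np.linalg.norm(d)
def plane(n,uv,z):
    o,d=ray(n,uv); return o+d*(z-o[2])/d[2]
def tri(a,b):  # side pixel, top pixel -> point, gap
    (o,d),(q,e)=ray('side',a),ray('top',b)
    s=np.linalg.lstsq(np.c_[d,-e],q-o,rcond=None)[0]
    A,B=o+s[0]*d,q+s[1]*e; return (A+B)/2,np.linalg.norm(A-B)
def proj(n,X):
    p=manip.camera_params(n); f=192/np.tan(np.radians(p['vfov']/2)); T=p['world_to_cam']
    c=T[:3,:3]@X+T[:3,3]; s=np.array([c[0],-c[1]])/-c[2]; return s*(1+p['k1']*s@s)*f+[p['cx'],p['cy']]
```

Run:
```python
import cv2,numpy as np
S=cv2.imread('pics/side0.png');T=cv2.imread('pics/top0.png')
def c(I,u,v,h=25): return cv2.resize(I[v-h:v+h,u-h:u+h],(260,260),interpolation=cv2.INTER_NEAREST)
cv2.imwrite('pics/crops0.png',np.vstack([np.hstack([c(S,202,287),c(S,219,155),c(S,228,192,30)]),np.hstack([c(T,355,250),c(T,147,220),c(T,234,215,30)])]))
```

```text
(no output)
```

View pics/crops0.png

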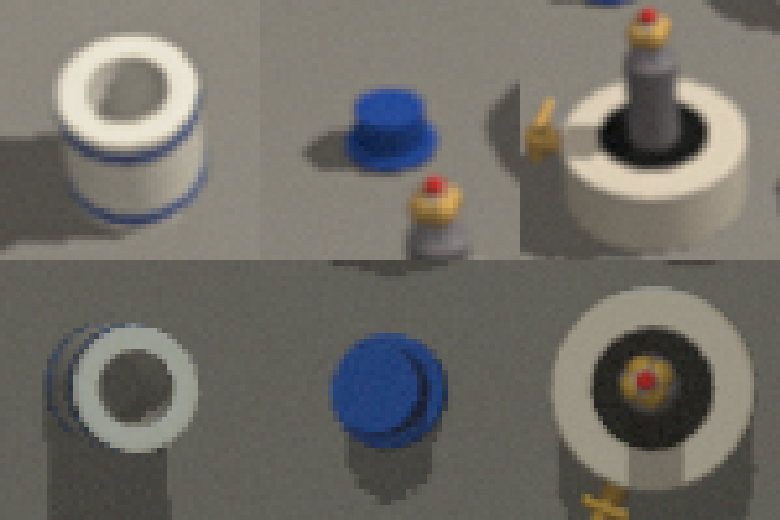

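The crops show the cartridge rim clear in both views, the cap's flange and top, and the red pin centred over the base's black disc. Now the measurements from masks and ellipses.

Run:
```python
from h import *
S=cv2.imread('pics/side0.png');T=cv2.imread('pics/top0.png'); np.set_printoptions(precision=4,suppress=True)
def blob(I,lo,hi,win,hsv=True,pr=''):
    u0,v0,u1,v1=win; k=4
    J=cv2.resize(I[v0:v1,u0:u1],None,fx=k,fy=k,interpolation=cv2.INTER_CUBIC)
    if hsv:J=cv2.cvtColor(J,cv2.COLOR_BGR2HSV)
    m=cv2.inRange(J,np.array(lo),np.array(hi))
    C=max(cv2.findContours(m,cv2.RETR_EXTERNAL,cv2.CHAIN_APPROX_NONE)[0],key=cv2.contourArea)
    e=cv2.fitEllipse(cv2.convexHull(C)); M=cv2.moments(C)
    f=lambda p:(np.array(p)+.5)/k-.5+[u0,v0]
    r=f(e[0]),f((M['m10']/M['m00'],M['m01']/M['m00'])),np.array(e[1])/k
    print(pr,'ell',r[0],'cen',r[1],'axes',r[2],'box',np.array(cv2.boundingRect(C))/k); return r
pS=blob(S,(0,140,120),(8,255,255),(215,158,242,180),pr='pin side'); pT=blob(T,(0,140,90),(8,255,255),(222,200,246,228),pr='pin top')
print('pin',tri(pS[1],pT[1]))
cS=blob(S,(210,)*3,(255,)*3,(180,260,222,310),False,'rim side'); cT=blob(T,(130,)*3,(255,)*3,(335,230,375,270),False,'rim top')
print('rim',tri(cS[0],cT[0]))
bS=blob(S,(105,120,60),(130,255,255),(205,140,235,166),pr='cap side'); bT=blob(T,(105,120,60),(130,255,255),(132,205,162,235),pr='cap top')
# brightness-split cap top
tS=blob(S,(105,150,160),(130,255,255),(205,140,235,156),pr='captop side')
tT=blob(T,(105,150,125),(130,255,255),(132,205,162,235),pr='captop top')
print('captop',tri(tS[0],tT[0]))
dS=blob(S,(0,0,0),(45,)*3,(205,178,252,206),False,'disc side'); dT=blob(T,(0,0,0),(50,)*3,(212,195,256,235),False,'disc top')
print('disc',tri(dS[0],dT[0]))
fT=blob(T,(110,)*3,(255,)*3,(205,188,262,240),False,'base top'); print('base top@.045',plane('top',fT[0],.045),'disc@.045',plane('top',dT[0],.045))
print('rim@.059',plane('top',cT[0],.059),plane('side',cS[0],.059))
for n,q,z in(('jar',(349,147),.085),('cup',(243,136),.062),('plates',(145,149),.036)):print(n,plane('top',q,z))
for z in(.003,.028):print('cap',z,plane('top',bT[0],z),plane('top',tT[0],z))
```

```text
pin side ell [226.8681 165.2585] cen [226.8936 165.1966] axes [2.8865 3.5875] box [10.5   6.25  3.75  2.75]
pin top ell [232.4966 212.2596] cen [232.497  212.2371] axes [3.9243 3.9657] box [ 9.   10.75  4.    4.  ]
pin (array([0.5546, 0.0467, 0.1316]), np.float64(0.001339642077797121))
rim side ell [201.1657 278.7776] cen [201.1756 278.7658] axes [19.0107 24.7182] box [ 9.5   9.75 24.5  18.75]
rim top ell [355.6066 249.0624] cen [355.6068 249.0837] axes [23.1945 23.8633] box [ 9.5   7.5  23.25 24.  ]
rim (array([ 0.4798, -0.232 ,  0.058 ]), np.float64(0.0025195821067159905))
cap side ell [218.458  154.7148] cen [218.5259 154.8279] axes [15.6998 17.7041] box [ 5.5   7.25 17.25 15.5 ]
cap top ell [146.2131 219.6437] cen [146.2119 219.6264] axes [21.5554 21.9407] box [ 3.75  4.25 22.   21.75]Traceback (most recent call last):
  File "<stdin>", line 19, in <module>
  File "<stdin>", line 8, in blob
ValueError: max() iterable argument is empty
```

Run:
```python
from h import *
S=cv2.imread('pics/side0.png');T=cv2.imread('pics/top0.png'); np.set_printoptions(precision=4,suppress=True)
def blob(I,win,sel,pr):
    u0,v0,u1,v1=win;k=4
    J=cv2.resize(I[v0:v1,u0:u1],None,fx=k,fy=k,interpolation=cv2.INTER_CUBIC)
    m=sel(J).astype(np.uint8)*255
    m=cv2.morphologyEx(m,cv2.MORPH_OPEN,np.ones((5,5)))
    C=max(cv2.findContours(m,cv2.RETR_EXTERNAL,cv2.CHAIN_APPROX_NONE)[0],key=cv2.contourArea)
    e=cv2.fitEllipse(cv2.convexHull(C)); r=(np.array(e[0])+.5)/k-.5+[u0,v0]
    print(pr,r,np.array(e[1])/k); return r
def split(J):
    J=cv2.GaussianBlur(J,(7,7),0)
    h=cv2.cvtColor(J,cv2.COLOR_BGR2HSV); b=(h[...,0]>105)&(h[...,0]<130)&(h[...,1]>120)
    t=cv2.threshold(J[...,0][b].reshape(-1,1),0,255,cv2.THRESH_OTSU)[0]; return b&(J[...,0]>t)
tS=blob(S,(205,140,235,154),split,'captopS'); tT=blob(T,(132,205,162,235),split,'captopT'); print('captop',tri(tS,tT))
dark=lambda J:J.max(2)<48
dS=blob(S,(205,178,252,206),dark,'discS'); dT=blob(T,(212,195,256,235),dark,'discT'); print('disc',tri(dS,dT),plane('top',dT,.045))
fT=blob(T,(205,188,262,240),lambda J:J.min(2)>105,'baseT'); print(plane('top',fT,.045))
cT=(355.607,249.062);cS=(201.166,278.778);print('rim.059',plane('top',cT,.059),plane('side',cS,.059))
print('pin .135',plane('top',(232.497,212.237),.135),plane('side',(226.89,165.2),.135))
for z in(.028,):print('cap',z,plane('top',tT,z),plane('side',tS,z))
print('cap flange .006',plane('top',(146.213,219.644),.006))
for n,q,z in(('jar',(349,147),.085),('cup',(243,136),.062),('plates',(145,149),.036)):print(n,plane('top',q,z))
```

```text
captopS [218.4045 150.3177] [ 7.1892 12.1054]
captopT [146.0517 218.8203] [19.6793 21.5677]
captop (array([0.5397, 0.2531, 0.031 ]), np.float64(0.0007517261346623466))
discS [228.0785 192.5106] [13.9318 23.5047]
discT [233.9241 214.3715] [26.7378 26.9813]
disc (array([0.5541, 0.047 , 0.0443]), np.float64(0.0017824007800033568)) [0.5532 0.047  0.045 ]
baseT [233.983  213.8683] [46.5774 46.9421]
[0.5544 0.0469 0.045 ]
rim.059 [ 0.4786 -0.2318  0.059 ] [ 0.4811 -0.2328  0.059 ]
pin .135 [0.5538 0.0466 0.135 ] [0.5551 0.0423 0.135 ]
cap 0.028 [0.5394 0.2538 0.028 ] [0.5401 0.2573 0.028 ]
cap flange .006 [0.538 0.259 0.006]
jar [ 0.7085 -0.2111  0.085 ]
cup [0.7337 0.0296 0.062 ]
plates [0.7042 0.2617 0.036 ]
```

Emit:
creep_tool --rows '[0,0,0.15,0.05,-0.022,0,0.085,0,0,0.2388,0.2,-0.09,0.03,0.085,0,0,0.2388,0.4118,-0.186,0.0764,0.085,0,0,0.2388,0.4118,-0.186,0.0764,0.085,0,0,0.2388,0.4118,-0.186,0.0764,0.085,0,0,0.2388,0.4118,-0.186,0.0764,0.085,0,0,0.2388,0.4118,-0.186,0.0764,0.085,0,0,0.2388,0.4118,-0.186,0.0764,0.085,0,0,0.2388,0.4118,-0.186,0.0764,0.085,0,0,0.2388,0.4118,-0.186,0.0764,0.085,0,0,0.2388,0.4118,-0.186,0.0764,0.085,0,0,0.2388,0.4118,-0.186,0.0764,0.085,0,0,0.2388,0.4118,-0.186,0.0764,0.085,0,0,0.2388,0.4118,-0.186,0.0764,0.085]' --clamp_n 40

```text
time_s: 1.5
eef_pos: [0.4796, -0.2332, 0.1313]
eef_rot: [0.0, 1.0, -0.001, 0.0]
wrist_force: [0.4, -0.2, -0.5]
gripper_width: 0.0844
finger_force: 0.0
```

Run:
```python
from cell import manip;s=manip.read_state();print(s['eef_rot'],s['eef_pos'],s['wrist_force'])
```

```text
[ 3.04017526e-04  9.99999380e-01 -1.03516739e-03  2.75616448e-04] [ 0.47960515 -0.23317675  0.13129125] [ 0.41385151 -0.16528432 -0.49914384]
```

Emit:
creep_tool --rows '[0,0,0,0,0,0.03,0.085,0,0,0,0,0,0.06,0.085,0,0,0,0,0,0.09,0.085,0,0,0,0,0,0.106,0.085,0,0,0,0,0,0.106,0.085,0,0,0,0,0,0.106,0.05,0,0,0,0,0,0.106,0.045,0,0,0,0,0,0.106,0.045,0,0,0,0,0,0.106,0.045,0,0,0,0,0,0.106,0.045,0,0,0,0,0,0.106,0.045,0,0,0,0,0,0.106,0.045]' --clamp_n 40

```text
time_s: 2.7
eef_pos: [0.4814, -0.2328, 0.0274]
eef_rot: [0.001, 1.0, -0.0, 0.002]
wrist_force: [-2.9, 1.0, 6.8]
gripper_width: 0.0535
finger_force: 40.6
```

Emit:
creep_tool --rows '[0,0,0,0,0,-0.03,0.045,0,0,0,0,0,-0.07,0.045,0,0,0,0,0,-0.11,0.045,0,0,0,0,0,-0.15,0.045,0,0,0,0.01,-0.03,-0.165,0.045,0,0,0,0.02,-0.07,-0.165,0.045,0,0,0,0.03,-0.11,-0.165,0.045,0,0,0,0.04,-0.15,-0.165,0.045,0,0,0,0.05,-0.19,-0.165,0.045,0,0,0,0.06,-0.23,-0.165,0.045,0,0,0,0.07,-0.265,-0.165,0.045,0,0,0,0.073,-0.2796,-0.165,0.045,0,0,0,0.073,-0.2796,-0.165,0.045,0,0,0,0.073,-0.2796,-0.165,0.045,0,0,0,0.073,-0.2796,-0.165,0.045,0,0,0,0.073,-0.2796,-0.165,0.045]' --clamp_n 60

```text
time_s: 4.3
eef_pos: [0.5533, 0.0464, 0.19]
eef_rot: [0.0, 1.0, -0.001, 0.0]
wrist_force: [-0.3, -0.2, -1.3]
gripper_width: 0.0518
finger_force: 62.9
```

Run:
```python
from h import *
S=manip.get_image('side');T=manip.get_image('top');cv2.imwrite('pics/side1.png',S);cv2.imwrite('pics/top1.png',T)
c=lambda I,u,v:cv2.resize(I[v-50:v+50,u-50:u+50],(400,400),interpolation=cv2.INTER_NEAREST)
cv2.imwrite('pics/c1.png',np.hstack([c(S,228,160),c(T,234,215)]));print(manip.read_state()['wrist_force'])
```

```text
[ 0.76083617 -0.13313532 -1.19036635]
```

View pics/c1.png

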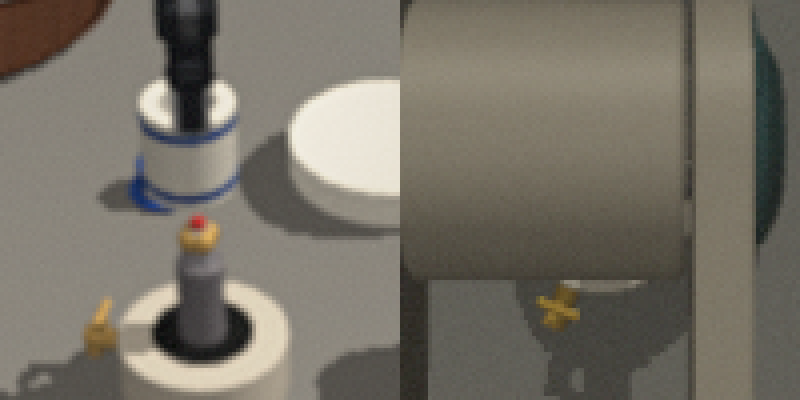

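Side crop: the held cartridge (centre about (222,145)) seems slightly left of the filter axis extended up from the pin (227,165). The top view is hidden by the arm. I'll measure this.

Run:
```python
from h import *
np.set_printoptions(precision=4,suppress=True)
S=cv2.imread('pics/side1.png'); k=4; u0,v0,u1,v1=207,128,242,164
J=cv2.GaussianBlur(cv2.resize(S[v0:v1,u0:u1],None,fx=k,fy=k,interpolation=cv2.INTER_CUBIC),(5,5),0)
h=cv2.cvtColor(J,cv2.COLOR_BGR2HSV)
w=(J.min(2)>125)
for r in range(60,125,8):
    # wall rows: bright pixels extents
    i=np.where(w[r])[0]
    if len(i): print('row',(r+.5)/k-.5+v0,'edges',(i[[0,-1]]+.5)/k-.5+u0,'mid',(i[[0,-1]].mean()+.5)/k-.5+u0)
# expected axis columns in the side view
for z in(.045,.135,.163,.19,.222):print(z,proj('side',np.array([.5543,.0468,z])),proj('side',np.array([.5533,.0464,z])))
```

```text
row 142.625 edges [234.625 237.375] mid 236.0
row 144.625 edges [231.625 237.625] mid 234.625
row 146.625 edges [228.125 237.875] mid 233.0
row 148.625 edges [227.375 237.625] mid 232.5
row 150.625 edges [227.375 237.125] mid 232.25
row 152.625 edges [207.625 236.375] mid 222.0
row 154.625 edges [227.875 234.625] mid 231.25
row 156.625 edges [228.375 236.625] mid 232.5
row 158.625 edges [233.125 236.125] mid 234.625
0.045 [227.7923 192.3992] [227.4095 192.53  ]
0.135 [226.4295 164.1034] [226.0251 164.2313]
0.163 [225.9848 154.672 ] [225.5734 154.7986]
0.19 [225.5467 145.2773] [225.1282 145.4024]
0.222 [225.0155 133.7475] [224.5885 133.8705]
```

Run:
```python
from h import *
S=cv2.imread('pics/side1.png').astype(int)
for r in range(139,152,2): print(r,'L',S[r,208:217].sum(1).tolist(),'R',S[r,232:243].sum(1).tolist())
S0=cv2.imread('pics/side0.png').astype(int)
for r in (194,198,201,204): print(r,'L',S0[r,203:214].sum(1).tolist(),'R',S0[r,244:256].sum(1).tolist())
for r in (176,180,184): print(r,S0[r,215:242].sum(1).tolist())
```

```text
139 L [393, 390, 392, 376, 322, 316, 460, 595, 657] R [685, 661, 593, 486, 366, 347, 381, 388, 388, 393, 394]
141 L [396, 395, 397, 390, 347, 246, 232, 305, 363] R [463, 416, 323, 297, 358, 397, 395, 384, 395, 387, 391]
143 L [395, 388, 392, 390, 376, 316, 245, 189, 180] R [242, 309, 389, 465, 475, 437, 388, 390, 392, 395, 389]
145 L [384, 390, 388, 391, 381, 351, 343, 339, 316] R [461, 494, 513, 525, 501, 433, 398, 387, 394, 389, 379]
147 L [396, 389, 394, 395, 377, 345, 339, 340, 345] R [485, 492, 508, 513, 487, 437, 396, 393, 379, 330, 266]
149 L [393, 393, 392, 376, 323, 310, 336, 337, 339] R [481, 494, 500, 507, 500, 435, 379, 325, 270, 242, 246]
151 L [394, 396, 397, 360, 288, 294, 325, 346, 342] R [478, 496, 504, 519, 485, 386, 275, 240, 237, 247, 243]
194 L [281, 288, 291, 291, 321, 391, 392, 391, 395, 393, 396] R [607, 610, 612, 610, 623, 577, 471, 403, 389, 382, 397, 398]
198 L [219, 226, 231, 242, 281, 389, 458, 492, 493, 484, 494] R [611, 609, 619, 607, 553, 481, 418, 394, 391, 388, 395, 391]
201 L [235, 244, 237, 235, 252, 283, 356, 467, 560, 606, 607] R [616, 587, 527, 480, 457, 450, 422, 395, 389, 391, 395, 390]
204 L [229, 240, 232, 237, 246, 266, 290, 295, 296, 323, 393] R [439, 440, 448, 464, 457, 440, 416, 398, 392, 389, 396, 397]
176 [385, 383, 386, 390, 387, 388, 346, 258, 232, 238, 265, 290, 304, 307, 332, 366, 391, 393, 367, 375, 387, 394, 387, 390, 385, 385, 390]
180 [389, 384, 387, 396, 412, 438, 410, 304, 190, 175, 183, 179, 197, 204, 209, 221, 236, 261, 339, 439, 502, 504, 480, 443, 409, 396, 386]
184 [586, 605, 609, 610, 617, 611, 566, 428, 235, 164, 186, 189, 198, 198, 211, 221, 236, 260, 337, 479, 575, 612, 610, 615, 614, 618, 618]
```

Measured: cartridge axis 224.85 px against filter axis 226.03 px at that height, so about 2.6 mm too far toward -x. I'll shift +x and go down over the stud.

Emit:
creep_tool --rows '[0,0,0,0.0027,0,0,0.045,0,0,0,0.0027,0,0.01,0.045,0,0,0,0.0027,0,0.02,0.045,0,0,0,0.0027,0,0.03,0.045,0,0,0,0.0027,0,0.04,0.045,0,0,0,0.0027,0,0.05,0.045,0,0,0,0.0027,0,0.05,0.045,0,0,0,0.0027,0,0.05,0.045]'

```text
time_s: 5.2
eef_pos: [0.556, 0.0476, 0.1396]
eef_rot: [0.0, 1.0, 0.0, -0.0]
wrist_force: [-0.8, 0.0, -1.6]
gripper_width: 0.0517
finger_force: 63.0
```

Run:
```python
from h import *
S=manip.get_image('side');cv2.imwrite('pics/side2.png',S)
S=S.astype(int)
for r in range(158,176,3): print(r,'L',S[r,209:220].sum(1).tolist(),'R',S[r,234:246].sum(1).tolist())
```

```text
158 L [239, 211, 182, 166, 149, 145, 184, 262, 354, 450, 553] R [532, 443, 368, 342, 331, 259, 237, 241, 239, 250, 243, 248]
161 L [248, 247, 230, 208, 187, 210, 270, 302, 264, 214, 187] R [318, 393, 471, 512, 489, 380, 294, 248, 241, 238, 247, 234]
164 L [403, 400, 395, 402, 384, 373, 357, 338, 345, 344, 352] R [493, 503, 514, 521, 473, 405, 398, 395, 361, 301, 250, 247]
167 L [395, 395, 388, 395, 399, 397, 376, 336, 343, 341, 353] R [485, 494, 514, 520, 475, 390, 388, 397, 401, 403, 401, 401]
170 L [399, 394, 401, 394, 402, 398, 350, 288, 321, 343, 355] R [487, 503, 502, 460, 377, 370, 394, 407, 395, 398, 396, 395]
173 L [405, 393, 401, 394, 395, 394, 385, 326, 225, 229, 274] R [382, 328, 296, 345, 396, 399, 396, 402, 396, 396, 399, 394]
```

Emit:
creep_tool --rows '[0,0,0,0,0,0.008,0.045,0,0,0,0,0,0.016,0.045,0,0,0,0,0,0.024,0.045,0,0,0,0,0,0.032,0.045,0,0,0,0,0,0.04,0.045,0,0,0,0,0,0.048,0.045,0,0,0,0,0,0.054,0.045,0,0,0,0,0,0.06,0.045,0,0,0,0,0,0.06,0.045]'

```text
time_s: 6.15
eef_pos: [0.5555, 0.0476, 0.0787]
eef_rot: [0.0, 1.0, 0.0, -0.001]
wrist_force: [1.0, -0.2, -2.1]
gripper_width: 0.0519
finger_force: 62.9
```

Emit:
creep_tool --rows '[0,0,0,0,0,0.003,0.045,0,0,0,0,0,0.005,0.045,0,0,0,0,0,0.0065,0.045,0,0,0,0,0,0.0065,0.045]'

```text
time_s: 6.55
eef_pos: [0.556, 0.0476, 0.0732]
eef_rot: [0.0, 1.0, 0.0, -0.0]
wrist_force: [-0.1, -1.0, -2.4]
gripper_width: 0.0517
finger_force: 63.0
```

Emit:
creep_tool --rows '[0,0,0,0,0,0.001,0.045,0,0,0,0,0,0.002,0.045,0,0,0,0,0,0.002,0.045]'

```text
time_s: 6.85
eef_pos: [0.5566, 0.0477, 0.0729]
eef_rot: [0.0, 1.0, 0.0, 0.001]
wrist_force: [-3.1, 1.2, 6.4]
gripper_width: 0.0521
finger_force: 64.1
```

Emit:
creep_tool --rows '[0,0,0,0,0,0,0.06,0,0,0,0,0,0,0.085,0,0,0,0,0,0,0.085,0,0,0,0,0,0,0.085,0,0,0,0,0,0,0.085,0,0,0,0,0,-0.03,0.085,0,0,0,0,0,-0.07,0.085,0,0,0,0,0,-0.11,0.085,0,0,0,0,0.04,-0.12,0.085,0,0,0,0,0.08,-0.12,0.085,0,0,0,0,0.12,-0.12,0.085,0,0,0,0,0.16,-0.12,0.085,0,0,0,0,0.16,-0.12,0.085]'

```text
time_s: 8.15
eef_pos: [0.5555, -0.1166, 0.191]
eef_rot: [0.001, 1.0, -0.003, -0.0]
wrist_force: [0.4, -0.2, -0.8]
gripper_width: 0.0849
finger_force: 0.0
```

Run:
```python
from h import *
S=manip.get_image('side');T=manip.get_image('top');cv2.imwrite('pics/side3.png',S);cv2.imwrite('pics/top3.png',T)
c=lambda I,u,v:cv2.resize(I[v-30:v+30,u-30:u+30],(380,380),interpolation=cv2.INTER_NEAREST)
cv2.imwrite('pics/c3.png',np.hstack([c(S,228,185),c(T,234,215)]))
```

```text
(no output)
```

View pics/c3.png

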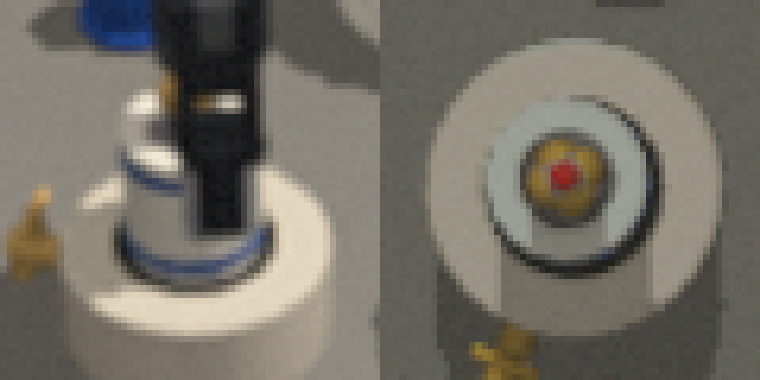

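The side and top crops show the cartridge seated level on the base, concentric with the pin (top crop centre about (234,213) in the picture). Next, a refined position for the cap.

Run:
```python
from h import *
np.set_printoptions(precision=4,suppress=True)
T=cv2.imread('pics/top3.png');S=cv2.imread('pics/side0.png')
def ext(I,w):
    u0,v0,u1,v1=w;k=4
    J=cv2.GaussianBlur(cv2.resize(I[v0:v1,u0:u1],None,fx=k,fy=k,interpolation=cv2.INTER_CUBIC),(5,5),0).astype(int)
    m=((J[...,0]-J[...,2])>50).astype(np.uint8)
    x,y,a,b=np.array(cv2.boundingRect(m),float)
    return np.array([x,x+a-1,y,y+b-1])/k+.5/k-.5+[u0,u0,v0,v0],m
e,_=ext(T,(130,203,165,238));print('top box',e)
# flange (foot) far end from the principal side, rows centred
print('flange c',plane('top',((e[1]-11.1),(e[2]+e[3])/2),.004))
b,_=ext(S,(205,140,235,166));print('side box',b)
for x,y in((.539,.257),(.537,.257),(.539,.26)):
  print(x,y,'side z0,.006,.028',*[proj('side',np.array([x,y,z])) for z in(0,.006,.028)],'side front/back',proj('side',np.array([x-.003,y-.027,.0]))[1],proj('side',np.array([x+.0,y+.02,.028]))[1])
  C=[[x+r*np.cos(t),y+r*np.sin(t),z] for r,z in((.027,0),(.027,.006),(.02,.028)) for t in np.linspace(0,6.28,60)]
  P=np.array([proj('top',np.array(c)) for c in C]);Q=np.array([proj('side',np.array(c)) for c in C])
  for R in(P,Q):print('  box',R[:,0].min(),R[:,0].max(),R[:,1].min(),R[:,1].max())
```

```text
top box [135.375 156.875 208.875 229.875]
flange c [0.5387 0.2606 0.004 ]
side box [210.375 227.375 146.625 162.125]
0.539 0.257 side z0,.006,.028 [218.4884 158.1257] [218.3893 156.4899] [218.0227 150.4119] side front/back 163.6641367597742 146.5129668921119
  box 135.8924586086917 158.77658558342932 208.03568563085705 230.53610571763457
  box 209.24802604604147 227.59184252587235 146.49017754832218 163.62816237215506
0.537 0.257 side z0,.006,.028 [217.814  158.1706] [217.713  156.5349] [217.3391 150.4567] side front/back 163.71042127612736 146.5568390254987
  box 135.8566681397392 158.7448189527428 208.86510839057385 231.36790374356505
  box 208.5710649774286 226.91785916906807 146.53401615067668 163.6744454302099
0.539 0.26 side z0,.006,.028 [218.4383 157.5288] [218.3393 155.8943] [217.9731 149.8211] side front/back 163.04747868233983 145.93618557146584
  box 134.65562125777387 157.54132590438763 208.01048807603382 230.50928956001593
  box 209.21426962653774 227.5257086132081 145.91345997380995 163.01164083895844
```

Emit:
creep_tool --rows '[0,0,0,-0.002,-0.04,0,0.075,0,0,0,-0.004,-0.09,0,0.075,0,0,0,-0.006,-0.14,0,0.075,0,0,0,-0.008,-0.19,0,0.075,0,0,0,-0.01,-0.24,0,0.075,0,0,0,-0.012,-0.29,0,0.075,0,0,0,-0.014,-0.34,0,0.075,0,0,0,-0.016,-0.3766,0.03,0.075,0,0,0,-0.016,-0.3766,0.07,0.075,0,0,0,-0.016,-0.3766,0.11,0.075,0,0,0,-0.016,-0.3766,0.14,0.075,0,0,0,-0.016,-0.3766,0.14,0.075,0,0,0,-0.016,-0.3766,0.14,0.075]' --clamp_n 20

```text
time_s: 9.55
eef_pos: [0.5397, 0.2652, 0.0521]
eef_rot: [-0.0, 1.0, 0.001, 0.0]
wrist_force: [-0.9, -0.8, 0.9]
gripper_width: 0.0751
finger_force: 0.0
```

Run:
```python
from h import *
S=manip.get_image('side');cv2.imwrite('pics/side4.png',S)
cv2.imwrite('pics/c4.png',cv2.resize(S[115:185,185:285],(800,560),interpolation=cv2.INTER_CUBIC))
```

```text
(no output)
```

View pics/c4.png

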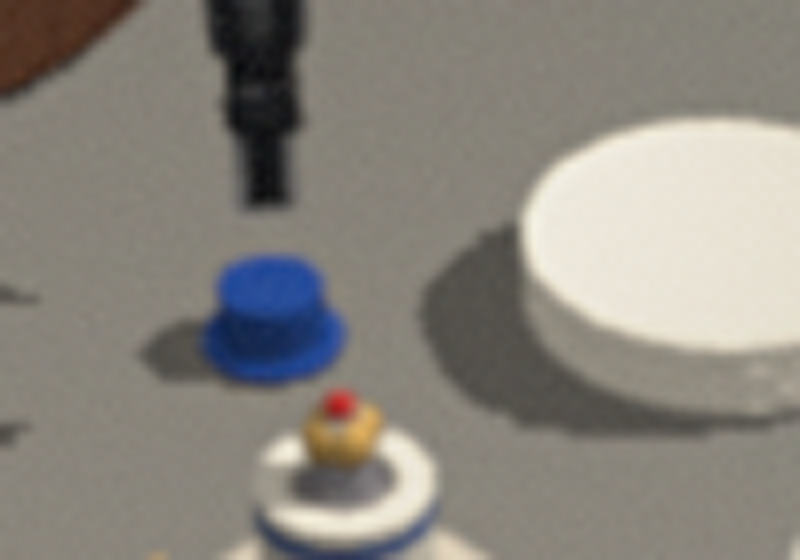

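The side crop shows the open finger (front one) at column about 218, above the cap centred at about (218.9,155), so x is right; y needs 5 mm back. Descending.

Emit:
creep_tool --rows '[0,0,0,0,0.005,0,0.075,0,0,0,0,0.005,0.015,0.075,0,0,0,0,0.005,0.03,0.075,0,0,0,0,0.005,0.037,0.075,0,0,0,0,0.005,0.037,0.075,0,0,0,0,0.005,0.037,0.075]' --clamp_n 20

```text
time_s: 10.2
eef_pos: [0.5399, 0.2592, 0.014]
eef_rot: [0.0, 1.0, -0.0, -0.0]
wrist_force: [0.8, -0.1, -0.5]
gripper_width: 0.0751
finger_force: 0.0
```

Emit:
creep_tool --rows '[0,0,0,0,0,0,0.05,0,0,0,0,0,0,0.04,0,0,0,0,0,0,0.03,0,0,0,0,0,0,0.03,0,0,0,0,0,0,0.03,0,0,0,0,0,0,0.03]' --clamp_n 20

```text
time_s: 10.8
eef_pos: [0.54, 0.2592, 0.0143]
eef_rot: [0.0, 1.0, -0.0, 0.0]
wrist_force: [-0.6, -0.3, -0.2]
gripper_width: 0.0301
finger_force: 0.0
```

Run:
```python
from h import *
S=manip.get_image('side');cv2.imwrite('pics/side5.png',S)
cv2.imwrite('pics/c5.png',cv2.resize(S[115:185,185:285],(800,560),interpolation=cv2.INTER_CUBIC))
```

```text
(no output)
```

View pics/c5.png

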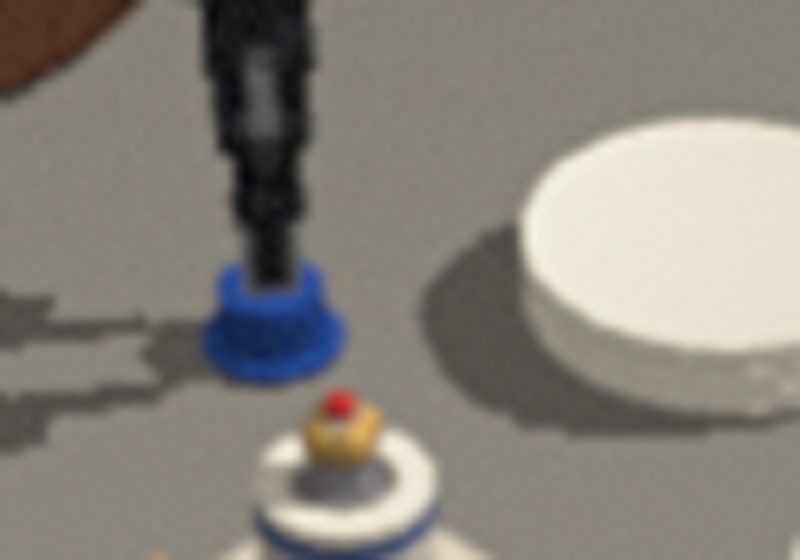

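The fingers closed just above the cap's top, at about row 151; the cap has not moved. The tips therefore stand about 20 mm behind the reported TCP at this opening. I'll open to 48 mm and go lower by feel.

Emit:
creep_tool --rows '[0,0,0,0,0,-0.004,0.05,0,0,0,0,0,-0.004,0.05,0,0,0,0,0,-0.004,0.05,0,0,0,0,0,0,0.05,0,0,0,0,0,0.004,0.05,0,0,0,0,0,0.008,0.05,0,0,0,0,0,0.008,0.05]' --clamp_n 20

```text
time_s: 11.55
eef_pos: [0.5394, 0.259, 0.0051]
eef_rot: [0.0, 1.0, -0.0, -0.001]
wrist_force: [-0.4, 0.5, -0.3]
gripper_width: 0.05
finger_force: 0.0
```

Emit:
creep_tool --rows '[0,0,0,0,0,0.003,0.05,0,0,0,0,0,0.006,0.05,0,0,0,0,0,0.006,0.05]' --clamp_n 20

```text
time_s: 11.85
eef_pos: [0.5397, 0.259, -0.0003]
eef_rot: [0.0, 1.0, 0.0, -0.0]
wrist_force: [-0.3, 0.6, -0.2]
gripper_width: 0.0498
finger_force: 0.0
```

Emit:
creep_tool --rows '[0,0,0,0,0,0.002,0.05,0,0,0,0,0,0.004,0.05,0,0,0,0,0,0.004,0.05]' --clamp_n 20

```text
time_s: 12.15
eef_pos: [0.5399, 0.2591, -0.0041]
eef_rot: [0.0, 1.0, 0.0, -0.0]
wrist_force: [0.4, -0.2, -0.2]
gripper_width: 0.0498
finger_force: 0.0
```

Emit:
creep_tool --rows '[0,0,0,0,0,0.002,0.05,0,0,0,0,0,0.003,0.05,0,0,0,0,0,0.003,0.05]' --clamp_n 20

```text
time_s: 12.45
eef_pos: [0.5399, 0.2591, -0.007]
eef_rot: [0.0, 1.0, -0.0, -0.0]
wrist_force: [0.9, -0.2, 0.1]
gripper_width: 0.0499
finger_force: 0.0
```

```bash
python3 - <<'E'
from h import *
S=manip.get_image('side');cv2.imwrite('pics/side6.png',S)
cv2.imwrite('pics/c6.png',cv2.resize(S[115:185,185:285],(800,560),interpolation=cv2.INTER_CUBIC))
E
```

```text
(no output)
```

View pics/c6.png

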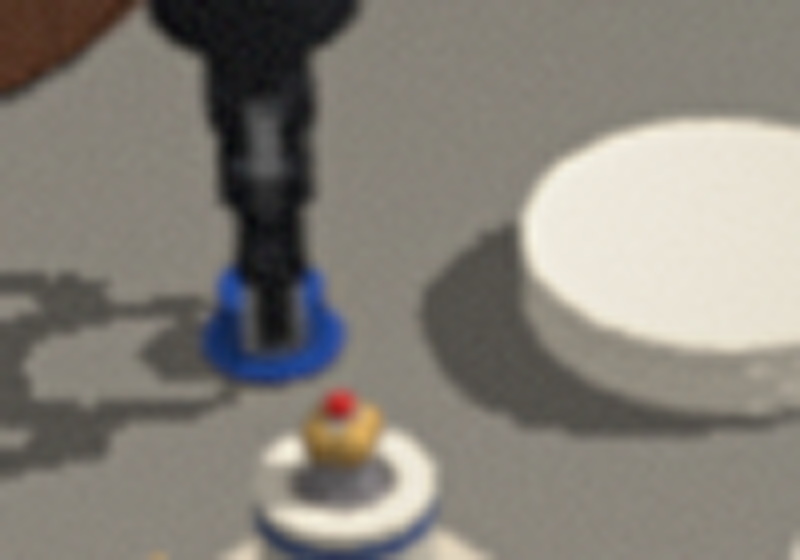

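The front finger's tip is now just above the flange (about (219,159)). One more small step, then grip.

Emit:
creep_tool --rows '[0,0,0,0,0,0.001,0.05,0,0,0,0,0,0.001,0.05]' --clamp_n 30

```text
time_s: 12.7
eef_pos: [0.54, 0.2592, -0.0078]
eef_rot: [0.0, 1.0, -0.0, -0.0]
wrist_force: [-0.5, 0.1, -0.4]
gripper_width: 0.0497
finger_force: 0.0
```

Emit:
creep_tool --rows '[0,0,0,0,0,0,0.045,0,0,0,0,0,0,0.03,0,0,0,0,0,0,0.03,0,0,0,0,0,0,0.03,0,0,0,0,0,0,0.03]' --clamp_n 30

```text
time_s: 13.2
eef_pos: [0.5403, 0.2593, -0.0074]
eef_rot: [-0.0, 1.0, 0.0, 0.0]
wrist_force: [0.8, -0.1, 2.9]
gripper_width: 0.0383
finger_force: 30.3
```

Emit:
creep_tool --rows '[0,0,0,0,0,0.001,0.03,0,0,0,0,0,0.002,0.03,0,0,0,0,0,0.002,0.03]' --clamp_n 20

```text
time_s: 13.5
eef_pos: [0.5403, 0.2593, -0.0075]
eef_rot: [-0.0, 1.0, 0.0, 0.0]
wrist_force: [-6.7, -2.8, 14.9]
gripper_width: 0.039
finger_force: 31.5
```

Emit:
creep_tool --rows '[0,0,0,0,0,-0.03,0.03,0,0,0,0,0,-0.07,0.03,0,0,0,0,0,-0.11,0.03,0,0,0,0,0,-0.15,0.03,0,0,0,0,0,-0.175,0.03,0,0,0,0.002,0.03,-0.175,0.03,0,0,0,0.004,0.07,-0.175,0.03,0,0,0,0.007,0.11,-0.175,0.03,0,0,0,0.01,0.15,-0.175,0.03,0,0,0,0.013,0.19,-0.175,0.03,0,0,0,0.0147,0.2123,-0.175,0.03,0,0,0,0.0147,0.2123,-0.175,0.03,0,0,0,0.0147,0.2123,-0.175,0.03,0,0,0,0.0147,0.2123,-0.175,0.03]' --clamp_n 50

```text
time_s: 14.9
eef_pos: [0.5546, 0.048, 0.165]
eef_rot: [-0.0, 1.0, 0.001, -0.0]
wrist_force: [-0.6, -0.6, -0.0]
gripper_width: 0.0377
finger_force: 50.2
```

Run:
```python
from h import *
S=manip.get_image('side');cv2.imwrite('pics/side7.png',S)
cv2.imwrite('pics/c7.png',cv2.resize(S[120:200,180:280],(800,640),interpolation=cv2.INTER_CUBIC)[:600])
b=S.astype(int);m=((b[...,0]-b[...,2])>40)[120:172,205:250]
for r in np.where(m.any(1))[0]:
    c=np.where(m[r])[0]+205;print(r+120,c[0],c[-1],(c[0]+c[-1])/2)
for z in(.135,.155,.162,.183):print(z,proj('side',np.array([.5543,.0468,z]))+[.46,0])
```

```text
139 220 220 220.0
140 219 232 225.5
141 218 233 225.5
142 218 233 225.5
143 218 233 225.5
144 218 233 225.5
145 218 233 225.5
146 218 234 226.0
147 217 235 226.0
148 216 236 226.0
149 216 236 226.0
150 216 237 226.5
151 216 237 226.5
152 216 236 226.0
153 216 236 226.0
154 217 235 226.0
155 218 234 226.0
156 220 232 226.0
157 224 228 226.0
0.135 [226.88953783 164.10341745]
0.155 [226.57290353 157.39856744]
0.162 [226.4608888  155.01423572]
0.183 [226.12113576 147.74180536]
```

View pics/c7.png

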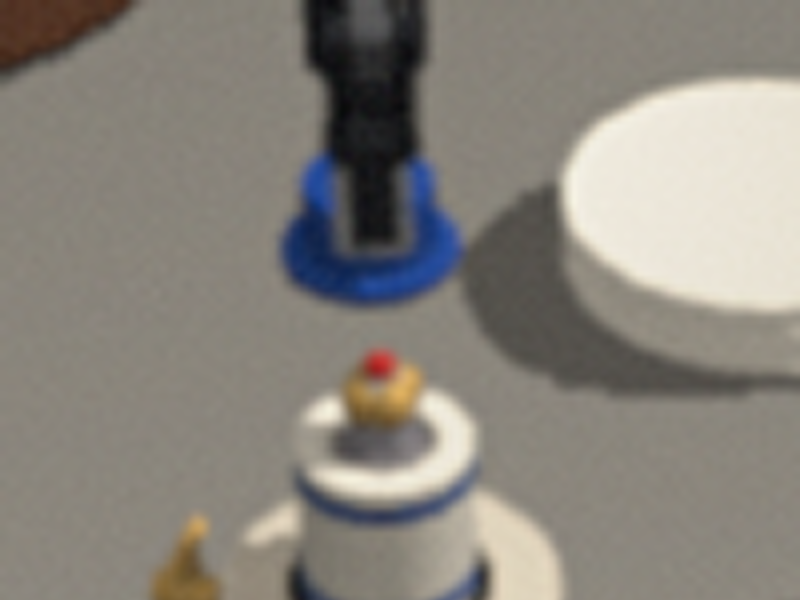

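The cap hangs level, its flange centre at about column 226.1 against 226.3 for the axis, above the pin at (227,165). Down to just above the balls with a 0.6 mm correction.

Emit:
creep_tool --rows '[0,0,0,0.0006,0.0006,0.01,0.03,0,0,0,0.0006,0.0006,0.02,0.03,0,0,0,0.0006,0.0006,0.03,0.03,0,0,0,0.0006,0.0006,0.038,0.03,0,0,0,0.0006,0.0006,0.044,0.03,0,0,0,0.0006,0.0006,0.044,0.03]' --clamp_n 50

```text
time_s: 15.55
eef_pos: [0.5548, 0.0463, 0.12]
eef_rot: [0.0, 1.0, -0.0, -0.001]
wrist_force: [-0.0, 0.6, -0.4]
gripper_width: 0.0378
finger_force: 50.2
```

Emit:
creep_tool --rows '[0,0,0,0,0,0.003,0.03,0,0,0,0,0,0.006,0.03,0,0,0,0,0,0.006,0.03]' --clamp_n 50

```text
time_s: 15.85
eef_pos: [0.556, 0.047, 0.1164]
eef_rot: [-0.001, 1.0, 0.0, 0.001]
wrist_force: [0.1, 3.5, 3.4]
gripper_width: 0.0375
finger_force: 50.7
```

Emit:
creep_tool --rows '[0,0,0,0,-0.0005,0.002,0.03,0,0,0,0,-0.0005,0.004,0.03,0,0,0,0,-0.0005,0.004,0.03]' --clamp_n 60

```text
time_s: 16.15
eef_pos: [0.5563, 0.0472, 0.1132]
eef_rot: [-0.0, 1.0, 0.0, 0.002]
wrist_force: [-0.1, 1.8, 6.5]
gripper_width: 0.0373
finger_force: 59.3
```

Emit:
creep_tool --rows '[0,0,0,0,0,0.002,0.03,0,0,0,0,0,0.004,0.03,0,0,0,0,0,0.004,0.03]' --clamp_n 60

```text
time_s: 16.45
eef_pos: [0.5553, 0.0471, 0.1069]
eef_rot: [-0.0, 1.0, 0.0, 0.0]
wrist_force: [0.5, 3.1, -3.4]
gripper_width: 0.0369
finger_force: 60.4
```

It clicked (the force dropped past the ridge). Pressing on onto the pin.

Emit:
creep_tool --rows '[0,0,0,0,-0.0003,0.002,0.03,0,0,0,0,-0.0003,0.004,0.03,0,0,0,0,-0.0003,0.006,0.03,0,0,0,0,-0.0003,0.006,0.03,0,0,0,0,-0.0003,0.006,0.03]' --clamp_n 60

```text
time_s: 16.95
eef_pos: [0.5555, 0.0471, 0.1025]
eef_rot: [0.0, 1.0, 0.0, 0.0]
wrist_force: [-1.9, 2.0, 6.7]
gripper_width: 0.037
finger_force: 61.6
```

Emit:
creep_tool --rows '[0,0,0,0,0,0.0015,0.03,0,0,0,0,0,0.003,0.03,0,0,0,0,0,0.003,0.03,0,0,0,0,0,0.003,0.03]' --clamp_n 60

```text
time_s: 17.35
eef_pos: [0.5556, 0.0471, 0.1002]
eef_rot: [0.0, 1.0, 0.0, 0.001]
wrist_force: [-4.3, 2.0, 10.1]
gripper_width: 0.0374
finger_force: 61.9
```

Emit:
creep_tool --rows '[0,0,0,0,0,0.001,0.03,0,0,0,0,0,0.002,0.03,0,0,0,0,0,0.002,0.03,0,0,0,0,0,0.002,0.03,0,0,0,0,0,0.002,0.03,0,0,0,0,0,0.002,0.03]' --clamp_n 60

```text
time_s: 17.95
eef_pos: [0.5558, 0.0471, 0.0998]
eef_rot: [0.0, 1.0, 0.0, 0.001]
wrist_force: [-9.2, 1.2, 18.7]
gripper_width: 0.0373
finger_force: 62.7
```

Run:
```python
from h import *
S=manip.get_image('side');cv2.imwrite('pics/side8.png',S)
cv2.imwrite('pics/c8.png',cv2.resize(S[130:205,180:280],(800,600),interpolation=cv2.INTER_CUBIC))
```

```text
(no output)
```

View pics/c8.png

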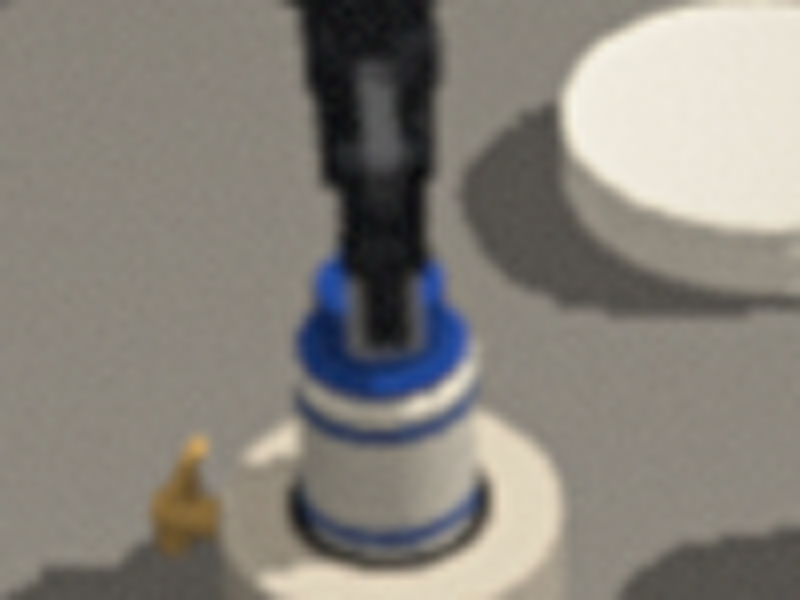

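The cap sits level on the cartridge's top with the fingers on its flange, at about (227,173). The force rose steeply to 18.7 N with hardly any further travel, so the pin is at its stop. Handing in.

```bash
python3 -c "
from cell import manip
print(manip.hand_in())"
```

```text
the job is handed in; nothing more can be done
None
```

Job handed in (the verdict isn't shown): the cartridge is seated on the base, the cap is clicked onto the stud, and the hand is still pressing at about 19 N, which by the force readings holds the pin at its stop. The teacup, jar and plates were never touched.

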